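# Pop open the lid inside the roll-top caddy

## Robot

A 7-joint arm with a two-finger parallel gripper is mounted at the origin on the work surface. World frame = base frame: x ahead of the robot, y to its left, z up, the work surface at z = 0. Lengths are in m, angles in rad, forces in N, time in s.
With the tool pointing down it reaches from about 0.4 to 0.925 m from the base axis. Payload 5.6 kg.
Tool frame: the origin (TCP) lies midway between the tips of the shut fingers; the grasp point (between the pads) lies 19 mm behind it; z points along the fingers, x is the direction in which the jaws open and shut, and the axes are right-handed (so a half turn about z gives the same grasp; the last joint's range is limited). The gripper opens to 85 mm and grips with 20 to 120 N. Pads are 22 mm wide; open, the fingers measure 114 mm over their backs; the gripper's body (76 mm by 85 mm) begins 54 mm behind the grasp point. The pads swing forward as they close: fully open they stand 13 mm farther back than shut.
Start: joints at [-1.183, 0.468, -0.012, 1.603, 0.006, 1.071, -0.056], TCP at [0.271, 0.591, 0.231] pointing down, gripper open.
Joint ranges: [-2.53, 2.53], [-0.31, 2.02], [-1.57, 1.55], [0.28, 2.44], [-1.29, 4.43], [0.15, 1.84], [-2.92, 2.92]. Speed limits (rad/s): [2.57, 2.57, 3.14, 3.14, 3.14, 3.14, 3.14].

## Interface

Orientations are given as a unit quaternion [w, x, y, z].
In Python, from station import * gives the robot as it stands.
- The arm moves only by the tool apply_moves, never from a script. Its argument "steps" is a list of rows, each a list of 7 numbers: the shift along the tool's x, y, z as a fraction of full scale, then the turn, a rotation vector about the tool's x, y, z as a fraction of full scale, then the opening, from 0 (shut) to 1 (fully open). In form: [[dx, dy, dz, ax, ay, az, jaw], ...]. A call has 1 to 20 rows; each row shifts and turns the pose as measured when the row begins, along the tool's axes as they then stand; what a row does not reach is not made up. Full scale, the value 1, is 0.025 m for a shift and 0.12 rad for a turn. A row lasts 1/8 s, in which the tool goes at most 62.5 mm and 10.7 degrees, less where a joint would pass 70% of its speed; a pose out of reach is approached as far as the arm can. A call with a number of a shift or a turn outside -1 to 1 is refused whole. A call with a gripper value outside its range is refused whole. The fingers move at their own pace and stop on an object; "force" is the grip in N (left out, the last holds). Time passes only in rows, so rows that do not move let the fingers close. It gives the time, the measured TCP pose, the force and the opening at its end, in the units of the state.
- get_obs(): the state, without advancing time (a new reading comes with each control period).
- camera(name): name is "scene" or "top"; returns (picture, depth): 400x640x3 uint8, red, green, blue; 400x640 float32, m along the optical axis (not along the pixel's ray), 0 where there is no reading.
- camera_params(name): a dict with "vertical_fov" (degrees; the focal length in pixels is half the picture's height over the tangent of half this angle, whatever the lens; pixels are square), "cx", "cy" (the principal point, pixels), "k1" (the pictures are not rectified: a ray, as slopes to the right and down, at radius r is drawn at 1 + k1 r^2 times it, then the intrinsics apply), "R" (3x3) and "t" (3): a world point X has camera coordinates R X + t. Camera axes: x right, y down, z forward; pixel columns grow to the right and rows downward; lengths in m; the calibration is good to about 2 mm. A picture is of the moment at which its call begins. camera_params takes no time and is no camera call.
- finish_job(): hands the job in, once; it reports no verdict.
Trained networks look in the newest picture that a camera, given by its name, has taken for a name from the list of things; names that differ only in an ending like _2 or _b are one class to them, and where a whole thing is asked for, a point or a joint stands for the part that bears it (a point fixed in the world has none). Each returns a list of dicts, best first, with "confidence" (0 to 1); they miss things now and then, are a little off and sometimes report something else, mostly with a low value. They report only what shows in the picture. A call takes as long as a camera call.
- search_frame(target, camera): "point" ([x, y, z] in m, in the coordinates of the camera as it stood for that picture, good to about 4 mm: the middle of the surface that is visible of it).
- regions_of(target, camera): "region" (400x640 bool, what is visible of it).
The state is a dict: "clock": time; "q": joint angles; "dq": joint speeds; "effort": joint torques, N m; "ee_pos": TCP position; "eef_rot": TCP orientation; "ft_force": force on the tool from outside, world axes, zero at the start; "ft_torque": the same for the moment, N m; "gripper_width": finger opening in m.
Only numpy, scipy, OpenCV 4.12 (cv2) and the standard library are available. Lean on these libraries where they do the work, as an engineer would, in place of code of your own. Each camera call takes 0.05 s, during which the arm holds its last target.

## Task

With fingertips only, push the caddy's sliding shutter all the way back under the hood, then press down on the front of the push-to-open lid it uncovers until the catch lets go, and back off so that the lid's spring raises it ajar. Do not grip or lift the lid yourself, leave the sharpener, pencil grip and eraser where they are, and finish clear of everything.

Things in the scene. Friction and masses are not known exactly. Their poses are not given: they have to be found in the camera images.
- caddy: Grey plastic roll-top desk caddy, fixed to the desk, 230 (x) by 170 (y) mm; origin under its centre on the desk. Its x axis points from its front to its back; z up. Front ledge (x from -115 to -90 mm) is 54 mm high; two side rails (|y| from 72 to 85 mm) 73 mm high along its whole length; at the back (x from 24 to 115 mm) a rounded hood 96 mm high.
- shutter_lip (a point): Middle of the upright front face of the shutter's lip: a ridge 120 mm wide (caddy's y), top edge 81 mm, this point 75 mm and lower edge 64 mm above the desk. Its back slopes down to the shutter (69 to 71 mm high), so it is pushed, not pinched. In front of the face lies first the 54 mm high ledge, then, as it opens, the lid (60 mm high). Moves with the shutter; axes are the caddy's.
- shutter (a joint): Slatted grey shutter sliding flat along the caddy's +x (away from its front) above the lid: 0 m shut, 0.100 m fully open (at its end stop, lip 19 mm in front of the hood). Friction about 1.5 N; stays where left. May start a little open.
- lid_press (a point): Point on the upper face of the white lid, midway across, 15 mm behind its front edge; the place to press. 60 mm above the desk when the lid is closed; moves with the lid. z is the lid's upward normal. Covered by the shutter when that is shut.
- lid (a joint): White lid 90 (x) by 130 (y) by 5 mm, hinged along its back, 78 mm behind lid_press. 0 rad closed and latched; positive open, negative pressed in. Stop at -0.06 (5 mm down at lid_press); the catch lets go at about -0.03 (2 to 3 mm; about 3 N). As the finger backs off, the spring then raises it to 0.37, front edge 92 mm above the desk. Let go earlier it stays latched; it does not latch again.
- sharpener: Stainless steel wedge sharpener 26 x 16 x 12 mm, loose on the desk; origin under its centre. Bystander.
- pencil_grip: Green silicone pencil grip, a tube 18 mm across and 35 mm tall standing on end, loose on the desk; origin under its centre. Bystander.
- eraser: White eraser block 45 x 22 x 13 mm, loose on the desk; origin under its centre. Bystander.

How it is judged:
By the outcome, as a careful person would: the job done as asked, in the order asked, and still so for the second after the job is handed in, with the robot touching nothing.
It also fails if it takes over 38 s, if anything falls off the work surface, if the arm or the gripper's body presses on something with over 40 N, if the wrist force passes 120 N, or if a joint passes its speed limit or range.

## Working session

There is one attempt and no reset: what is moved stays moved. The work goes in short steps, Python scripts to look and compute and a tool call to move; the robot and the scene stay as the last step left them, time stands still between calls to the robot, and variables do not carry over. Pictures are saved under pics/ and viewed, and the job is handed in when it is done.

Besides the shell and the picture viewer there is one more tool, called after "Emit:" in YAML: its name, and indented under it one key for each argument. apply_moves: Moves the arm, as the interface text tells. Its arguments: {"type":"object","properties":{"steps":{"type":"array"},"force":{"type":"number"}},"required":["steps"]}

```bash
mkdir -p pics; cat > h.py <<'E'
from station import *
import numpy as np, cv2
def K(n):
    p=camera_params(n); f=200/np.tan(np.radians(p["vertical_fov"])/2); return p,f
def toworld(n,pc):
    p=camera_params(n); return np.array(p["R"]).T@(np.array(pc)-np.array(p["t"]))
def pix2w(n,u,v,z):
    p,f=K(n); d=np.array([(u-p["cx"])/f,(v-p["cy"])/f]); s=d.copy()
    for _ in range(20): s=d/(1+p["k1"]*(s@s))
    return toworld(n,[s[0]*z,s[1]*z,z])
def w2pix(n,X):
    p,f=K(n); c=np.array(p["R"])@np.array(X)+np.array(p["t"]); s=c[:2]/c[2]; s=s*(1+p["k1"]*(s@s)); return s*f+[p["cx"],p["cy"]]
def grab(n,tag):
    im,d=camera(n); cv2.imwrite(f"pics/{tag}.png",im[:,:,::-1]); return im,d
E
python3 - <<'E'
from h import *
for n in("scene","top"):
    im,d=grab(n,n+"0")
    np.save(n+"0.npy",d)
    for t in("caddy","shutter_lip","sharpener","pencil_grip","eraser"):
        for r in search_frame(t,n)[:2]: print(n,t,round(r["confidence"],2),toworld(n,r["point"]).round(3))
o=get_obs(); print(o["clock"],o["ee_pos"],o["eef_rot"],o["ft_force"],o["gripper_width"])
E
```

```text
scene caddy 0.86 [ 0.644 -0.14   0.07 ]
scene shutter_lip 0.57 [ 0.59 -0.14  0.07]
scene pencil_grip 0.6 [0.569 0.008 0.026]
scene pencil_grip 0.54 [ 0.619 -0.271  0.011]
scene eraser 0.59 [ 0.619 -0.273  0.01 ]
top caddy 0.57 [ 0.613 -0.116  0.07 ]
top shutter_lip 0.55 [ 0.593 -0.129  0.07 ]
top pencil_grip 0.53 [0.562 0.018 0.036]
top eraser 0.48 [ 0.614 -0.272  0.015]
0.6 [0.27147525 0.59063252 0.23133499] [-2.13236598e-05  8.41915815e-01  5.39608891e-01  6.64404704e-05] [ 0.33625366 -0.22611388 -0.14408352] 0.08566446289295553
```

View pics/scene0.png

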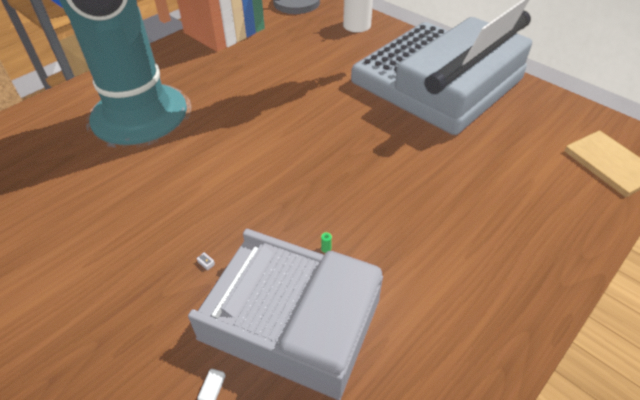

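View pics/top0.png

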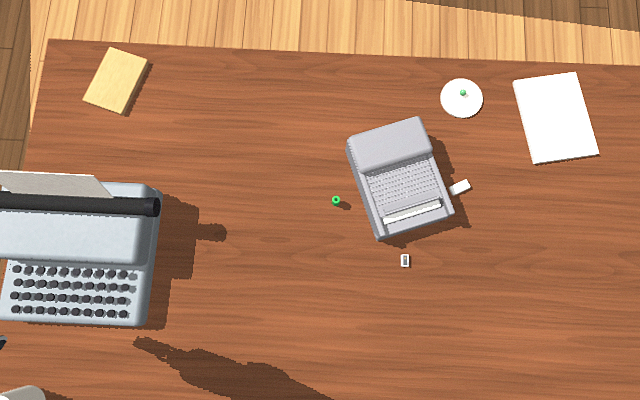

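```bash
python3 - <<'E'
from h import *
im=cv2.imread("pics/top0.png"); cv2.imwrite("pics/topz.png",cv2.resize(im[100:280,320:490],None,fx=3.3,fy=3.3,interpolation=cv2.INTER_CUBIC))
im=cv2.imread("pics/scene0.png"); cv2.imwrite("pics/scenez.png",cv2.resize(im[220:400,180:400],None,fx=3.3,fy=3.3,interpolation=cv2.INTER_CUBIC))
for n,box in(("top",(100,280,320,490)),("scene",(220,400,180,400))):
    d=np.load(n+"0.npy"); P=[]
    for v in range(box[0],box[1]):
        for u in range(box[2],box[3]):
            if d[v,u]>0: P.append(np.r_[pix2w(n,u,v,d[v,u]),u,v])
    P=np.array(P); np.save(n+"P.npy",P)
    tab=P[(P[:,2]<.01)]; print(n,"table z",np.median(tab[:,2]))
    for lo,hi in((.085,.105),(.045,.105)):
        m=(P[:,2]>lo)&(P[:,2]<hi); r=cv2.minAreaRect(P[m][:,:2].astype(np.float32)); print(lo,m.sum(),r,np.percentile(P[m][:,2],[5,50,95]).round(4))
E
```

```text
Traceback (most recent call last):
  File "h.py", line 10, in pix2w
    return toworld(n,[s[0]*z,s[1]*z,z])
  File "h.py", line 6, in toworld
    p=camera_params(n); return np.array(p["R"]).T@(np.array(pc)-np.array(p["t"]))
ValueError: time passes only in moves, steps and waits
```

```bash
python3 - <<'E'
from h import *
p=camera_params("top");print(p); print(camera_params("scene")["t"])
E
```

```text
{'vertical_fov': 49.094971661838045, 'cx': 321.89502129237127, 'cy': 207.73127171928, 'k1': 0.02111564066174906, 'R': array([[ 4.98084974e-02, -9.98758587e-01,  6.31729208e-04],
       [-9.77969117e-01, -4.89000814e-02, -2.02941342e-01],
       [ 2.02720300e-01,  9.49039165e-03, -9.79190693e-01]]), 't': array([0.01682423, 0.54039512, 0.90297846])}
[-0.40133803 -0.19558449  1.09283933]
```

View pics/topz.png

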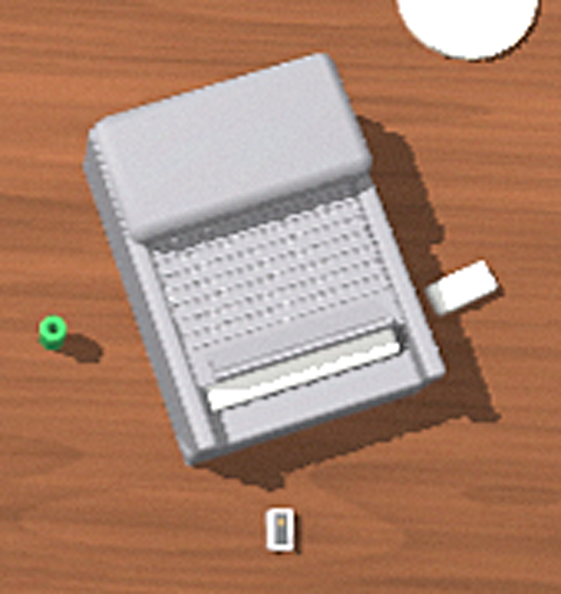

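View pics/scenez.png

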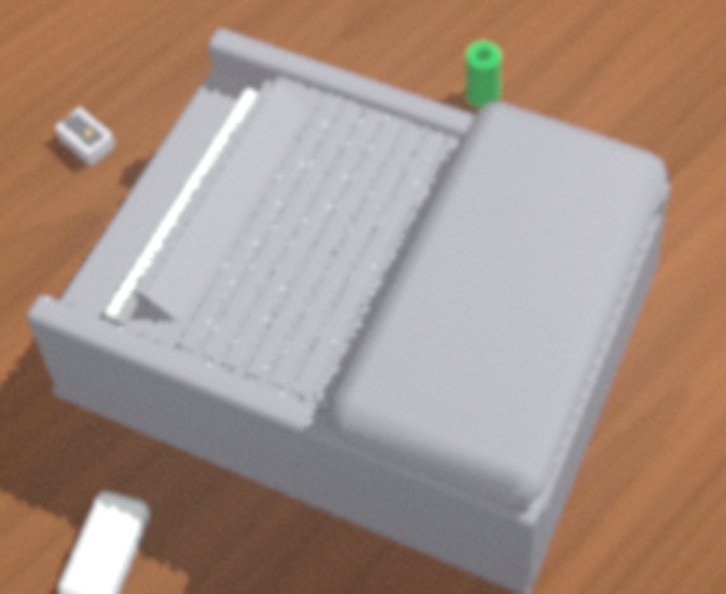

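The top crop shows the caddy front toward the robot, sharpener near (405,260), eraser on the right (460,187), grip on the left (336,200), and a white strip of lid already uncovered by a slightly open shutter.

```bash
cat > h.py <<'E'
from station import *
import numpy as np, cv2, functools
@functools.lru_cache(None)
def K(n):
    p=camera_params(n); f=200/np.tan(np.radians(p["vertical_fov"])/2); return p,f
def toworld(n,pc):
    p,f=K(n); return (np.asarray(pc)-p["t"])@p["R"]
def cloud(n,d,box):
    p,f=K(n); v,u=np.mgrid[box[0]:box[1],box[2]:box[3]]; z=d[v,u].ravel(); u=u.ravel();v=v.ravel()
    k=z>0; u,v,z=u[k],v[k],z[k]
    D=np.c_[(u-p["cx"])/f,(v-p["cy"])/f]; s=D.copy()
    for _ in range(15): s=D/(1+p["k1"]*(s**2).sum(1,keepdims=True))
    return np.c_[toworld(n,np.c_[s*z[:,None],z]),u,v]
def w2pix(n,X):
    p,f=K(n); c=p["R"]@np.array(X)+p["t"]; s=c[:2]/c[2]; s=s*(1+p["k1"]*(s@s)); return s*f+[p["cx"],p["cy"]]
def grab(n,tag):
    im,d=camera(n); cv2.imwrite(f"pics/{tag}.png",im[:,:,::-1]); return im,d
E
python3 - <<'E'
from h import *
for n,box in(("top",(100,280,320,490)),("scene",(220,400,180,400))):
    P=cloud(n,np.load(n+"0.npy"),box)
    np.save(n+"P.npy",P)
    tab=P[(P[:,2]<.01)]; print(n,"table z",np.median(tab[:,2]))
    for lo,hi in((.088,.105),(.045,.105)):
        m=(P[:,2]>lo)&(P[:,2]<hi); r=cv2.minAreaRect(P[m][:,:2].astype(np.float32)); print(lo,m.sum(),r,np.percentile(P[m][:,2],[5,50,95]).round(4))
E
```

```text
top table z -0.0003230354975535999
0.088 2956 ((0.6812539100646973, -0.09745266288518906), (0.0890236347913742, 0.1688489466905594), 20.529314041137695) [0.0911 0.0951 0.0981]
0.045 8404 ((0.6168454885482788, -0.12212076783180237), (0.23056179285049438, 0.17284870147705078), 20.604494094848633) [0.0533 0.0719 0.097 ]
scene table z 0.0003413294983187923
0.088 7146 ((0.6828569769859314, -0.09795349091291428), (0.089829221367836, 0.16918835043907166), 20.62848472595215) [0.0916 0.096  0.0978]
0.045 18187 ((0.6174122095108032, -0.12244132906198502), (0.23085176944732666, 0.1719084531068802), 20.59123992919922) [0.0541 0.0733 0.0973]
```

```bash
python3 - <<'E'
from h import *
c=np.array([.6171,-.1223]); a=np.radians(20.6); ex=np.array([np.cos(a),np.sin(a)]); ey=np.array([-ex[1],ex[0]])
for n in("top","scene"):
    P=np.load(n+"P.npy"); x=(P[:,:2]-c)@ex; y=(P[:,:2]-c)@ey
    im=cv2.imread(f"pics/{n}0.png")
    for lo in np.arange(-.117,-.02,.003):
        m=(abs(y)<.045)&(x>=lo)&(x<lo+.003)
        if m.sum(): 
            px=im[P[m][:,4].astype(int),P[m][:,3].astype(int)].mean(1)
            print(n,round(lo*1e3),m.sum(),(np.percentile(P[m][:,2],[10,50,90])*1e3).round(1),px.mean().round())
E
```

```text
top -117 138 [-1.2 18.6 49.8] 94.0
top -114 58 [51.  53.3 56. ] 202.0
top -111 56 [51.2 53.5 55.5] 214.0
top -108 58 [51.8 53.7 55.3] 211.0
top -105 55 [51.4 53.9 55.9] 210.0
top -102 59 [52.1 53.5 55.8] 210.0
top -99 53 [51.4 53.7 55.8] 212.0
top -96 56 [51.8 53.2 55.4] 204.0
top -93 51 [50.9 53.3 56.4] 136.0
top -90 61 [52.3 59.5 62.3] 248.0
top -87 62 [13.6 60.  62.1] 247.0
top -84 62 [57.6 59.9 61.5] 216.0
top -81 58 [57.9 59.7 62.5] 215.0
top -78 54 [58.  59.8 61.9] 213.0
top -75 113 [59.3 76.3 82. ] 163.0
top -72 56 [78.5 80.6 82.9] 191.0
top -69 55 [78.  79.6 81.7] 196.0
top -66 50 [76.  78.  79.8] 202.0
top -63 51 [72.3 75.4 77.1] 202.0
top -60 50 [70.3 73.1 75.5] 202.0
top -57 48 [67.5 69.7 71.6] 203.0
top -54 54 [66.5 69.1 70.8] 207.0
top -51 60 [66.2 69.2 71.9] 193.0
top -48 59 [67.9 70.4 72.4] 214.0
top -45 56 [68.  70.1 72.6] 215.0
top -42 49 [67.  69.2 71. ] 191.0
top -39 60 [67.2 69.5 71.9] 203.0
top -36 55 [68.6 70.  72.9] 212.0
top -33 51 [67.8 69.3 71. ] 206.0
top -30 60 [66.5 68.8 71.9] 192.0
top -27 54 [68.3 70.1 72. ] 214.0
top -24 54 [68.1 70.3 72.1] 215.0
top -
[... 467 characters left out ...]
.0
scene -75 74 [80.  81.2 82.5] 202.0
scene -72 99 [80.5 81.5 82.8] 193.0
scene -69 149 [79.1 80.9 82.8] 198.0
scene -66 144 [76.3 78.6 80.2] 201.0
scene -63 151 [73.9 75.7 78. ] 200.0
scene -60 140 [71.6 73.3 75.2] 200.0
scene -57 149 [68.9 70.7 72.9] 200.0
scene -54 109 [68.  69.4 70.9] 194.0
scene -51 86 [68.6 69.9 71.2] 190.0
scene -48 106 [69.7 70.8 72.2] 194.0
scene -45 114 [69.5 70.9 72.2] 197.0
scene -42 117 [68.3 69.5 71.1] 192.0
scene -39 97 [69.3 70.8 71.9] 192.0
scene -36 102 [69.7 71.1 72.4] 195.0
scene -33 138 [68.2 70.1 72.1] 194.0
scene -30 90 [68.9 70.  71.3] 189.0
scene -27 114 [69.5 70.9 72.3] 194.0
scene -24 125 [69.2 70.9 72.3] 196.0
scene -21 111 [68.2 69.3 70.9] 191.0
```

```bash
cat >> h.py <<'E'
C=np.array([.6171,-.1223]); A=np.radians(20.6); EX=np.array([np.cos(A),np.sin(A)]); EY=np.array([-EX[1],EX[0]])
def cad(x,y,z): return np.r_[C+x*EX+y*EY,z]
def rot():
    from scipy.spatial.transform import Rotation as R
    o=get_obs(); q=o["eef_rot"]; return o,R.from_quat([q[1],q[2],q[3],q[0]])
def plan(X):
    """rows-units shift to X, plus turn to target orientation"""
    from scipy.spatial.transform import Rotation as R
    o,r=rot(); t=np.array(X)-o["ee_pos"]
    th=A-np.pi/2; x=np.array([np.cos(th),np.sin(th),0]); z=np.array([0,0,-1.]); T=R.from_matrix(np.c_[x,np.cross(z,x),z])
    w=(r.inv()*T).as_rotvec()
    p=o["ee_pos"][:2]-C
    print("t",round(o["clock"],2),"pos",o["ee_pos"].round(4),"cad",(p@EX*1e3).round(1),(p@EY*1e3).round(1),(o["ee_pos"][2]*1e3).round(1),"F",o["ft_force"].round(2),"w",round(o["gripper_width"],4))
    print(" shift full-scale units tool",(r.inv().apply(t)/.025).round(2)," in final frame",(T.inv().apply(t)/.025).round(2)," turn units",(w/.12).round(2))
E
python3 - <<'E'
from h import *
for n in("top","scene"):
    P=cloud(n,np.load(n+"0.npy"),(0,400,0,640))
    m=(P[:,2]>.1)&(P[:,0]<.8)&(P[:,0]>.1)&(abs(P[:,1])<.9)
    m&=abs(P[:,1])<.8
    for y in np.arange(-.5,.8,.05):
        k=m&(P[:,1]>=y)&(P[:,1]<y+.05)
        if k.sum()>3: print(n,round(y,2),k.sum(),P[k][:,:3].min(0).round(2),P[k][:,:3].max(0).round(2))
plan(cad(-.1,0,.12))
E
```

```text
top 0.35 331 [0.49 0.38 0.1 ] [0.53 0.4  0.15]
top 0.4 1754 [0.39 0.4  0.1 ] [0.56 0.45 0.15]
top 0.45 2406 [0.39 0.45 0.1 ] [0.56 0.5  0.23]
top 0.5 2293 [0.24 0.5  0.1 ] [0.56 0.55 0.27]
top 0.55 2215 [0.39 0.55 0.1 ] [0.55 0.6  0.23]
top 0.6 2151 [0.39 0.6  0.1 ] [0.54 0.65 0.23]
top 0.65 1318 [0.39 0.65 0.1 ] [0.54 0.7  0.19]
top 0.7 10 [0.53 0.7  0.1 ] [0.54 0.71 0.11]
scene 0.35 390 [0.49 0.37 0.1 ] [0.53 0.4  0.15]
scene 0.4 1150 [0.4 0.4 0.1] [0.56 0.45 0.15]
scene 0.45 1303 [0.4  0.45 0.1 ] [0.56 0.5  0.23]
scene 0.5 1134 [0.4 0.5 0.1] [0.56 0.55 0.23]
scene 0.55 1040 [0.4  0.55 0.1 ] [0.56 0.6  0.23]
scene 0.6 896 [0.4 0.6 0.1] [0.56 0.65 0.23]
scene 0.65 617 [0.4  0.65 0.1 ] [0.57 0.7  0.21]
scene 0.7 163 [0.41 0.7  0.11] [0.56 0.74 0.15]
t 0.6 pos [0.2715 0.5906 0.2313] cad -72.7 789.0 231.3 F [ 0.34 -0.23 -0.14] w 0.0857
 shift full-scale units tool [-22.98  21.66   4.45]  in final frame [31.56  1.09  4.45]  turn units [-0.   -0.   19.59]
```

Emit:
apply_moves:
  steps:
    - [0, 0, -1, 0, 0, 0, 0]
    - [0, 0, -1, 0, 0, 0, 0]
    - [-1, 0.94, 0, 0, 0, 0, 0]
    - [-1, 0.94, 0, 0, 0, 0, 0]
    - [-1, 0.94, 0, 0, 0, 0, 0]
    - [-1, 0.94, 0, 0, 0, 0, 0]
    - [-1, 0.94, 0, 0, 0, 0, 0]
    - [-1, 0.94, 0, 0, 0, 0, 0]
    - [-1, 0.94, 0, 0, 0, 0, 0]
    - [-1, 0.94, 0, 0, 0, 0, 0]
    - [-1, 0.94, 0, 0, 0, 0, 0]
    - [-1, 0.94, 0, 0, 0, 0, 0]
    - [-1, 0.94, 0, 0, 0, 0, 0]
    - [-1, 0.94, 0, 0, 0, 0, 0]

```text
clock: 2.35
ee_pos: [0.4058, 0.1907, 0.284]
eef_rot: [-0.001, 0.841, 0.542, 0.003]
ft_force: [0.6, 0.4, -0.6]
gripper_width: 0.0002
```

```bash
python3 - <<'E'
from h import *
plan(cad(-.1,0,.12)); print(get_obs()["q"].round(2))
E
```

```text
t 2.35 pos [0.4058 0.1907 0.284 ] cad -87.6 367.4 284.0 F [ 0.64  0.38 -0.65] w 0.0002
 shift full-scale units tool [-10.78  10.03   6.51]  in final frame [14.69  0.49  6.56]  turn units [-0.05 -0.03 19.64]
[-0.71  0.05  0.21  2.03 -0.02  1.06  0.65]
```

Emit:
apply_moves:
  steps:
    - [-0.98, 0.91, 0, 0, 0, 0, 0]
    - [-0.98, 0.91, 0, 0, 0, 0, 0]
    - [-0.98, 0.91, 0, 0, 0, 0, 0]
    - [-0.98, 0.91, 0, 0, 0, 0, 0]
    - [-0.98, 0.91, 0, 0, 0, 0, 0]
    - [-0.98, 0.91, 0, 0, 0, 0, 0]
    - [-0.98, 0.91, 0, 0, 0, 0, 0]
    - [-0.98, 0.91, 0, 0, 0, 0, 0]
    - [-0.98, 0.91, 0, 0, 0, 0, 0]
    - [-0.98, 0.91, 0, 0, 0, 0, 0]
    - [-0.98, 0.91, 0, 0, 0, 0, 0]
    - [0, 0, 0, 0, 0, 1, 0]
    - [0, 0, 0, 0, 0, 1, 0]
    - [0, 0, 0, 0, 0, 1, 0]
    - [0, 0, 0, 0, 0, 1, 0]
    - [0, 0, 0, 0, 0, 1, 0]
    - [0, 0, 0, 0, 0, 1, 0]
    - [0, 0, 0, 0, 0, 1, 0]
    - [0, 0, 0, 0, 0, 1, 0]
    - [0, 0, 0, 0, 0, 1, 0]

```text
clock: 4.85
ee_pos: [0.5263, -0.173, 0.2868]
eef_rot: [-0.004, 1.0, 0.013, 0.007]
ft_force: [0.3, -0.2, 0.3]
gripper_width: 0.0
```

Emit:
apply_moves:
  steps:
    - [0, 0, 0, 0, 0, 1, 0]
    - [0, 0, 0, 0, 0, 1, 0]
    - [0, 0, 0, 0, 0, 1, 0]
    - [0, 0, 0, 0, 0, 1, 0]
    - [0, 0, 0, 0, 0, 1, 0]
    - [0, 0, 0, 0, 0, 1, 0]
    - [0, 0, 0.5, 0, 0, 1, 0]
    - [0, 0, 1, 0, 0, 1, 0]
    - [0, 0, 1, 0, 0, 1, 0]
    - [0, 0, 1, 0, 0, 1, 0]
    - [0, 0, 0, 0, 0, 0.6, 0]
    - [0, 0, 0, 0, 0, 0, 0]

```text
clock: 6.35
ee_pos: [0.5293, -0.1703, 0.1986]
eef_rot: [-0.01, 0.8, -0.599, 0.005]
ft_force: [0.2, -0.8, 0.6]
gripper_width: 0.0001
```

```bash
python3 - <<'E'
from h import *
plan(cad(-.1,0,.12)); print(get_obs()["q"].round(2))
E
```

```text
t 6.35 pos [ 0.5293 -0.1703  0.1986] cad -99.1 -14.0 198.6 F [ 0.18 -0.83  0.59] w 0.0001
 shift full-scale units tool [-0.54  0.14  3.15]  in final frame [-0.56  0.04  3.15]  turn units [-0.18  0.03 -0.62]
[-0.48  0.47  0.96  1.92 -0.48  0.98 -0.58]
```

Emit:
apply_moves:
  steps:
    - [-0.55, 0.1, 0.75, -0.18, 0.03, -0.62, 0]
    - [0, 0, 1, 0, 0, 0, 0]
    - [0, 0, 1, 0, 0, 0, 0]
    - [0, 0, 0.4, 0, 0, 0, 0]
    - [0, 0, 0, 0, 0, 0, 0]

```text
clock: 6.98
ee_pos: [0.5257, -0.1569, 0.1203]
eef_rot: [-0.002, 0.825, -0.565, 0.002]
ft_force: [-0.3, -0.6, -0.0]
gripper_width: -0.0001
```

```bash
python3 - <<'E'
from h import *
plan(cad(-.1,0,.070)); print(get_obs()["q"].round(2))
grab("top","top1")
im,d=grab("scene","scene1"); cv2.imwrite("pics/scene1z.png",cv2.resize(im[200:400,160:420,::-1],None,fx=2.8,fy=2.8))
E
```

```text
t 6.97 pos [ 0.5257 -0.1569  0.1203] cad -97.7 -0.3 120.3 F [-0.32 -0.56 -0.05] w -0.0001
 shift full-scale units tool [-0.01  0.1   2.01]  in final frame [-0.01  0.09  2.01]  turn units [-0.04 -0.01  0.09]
[-0.42  0.56  0.85  1.99 -0.57  0.84 -0.45]
```

View pics/scene1z.png

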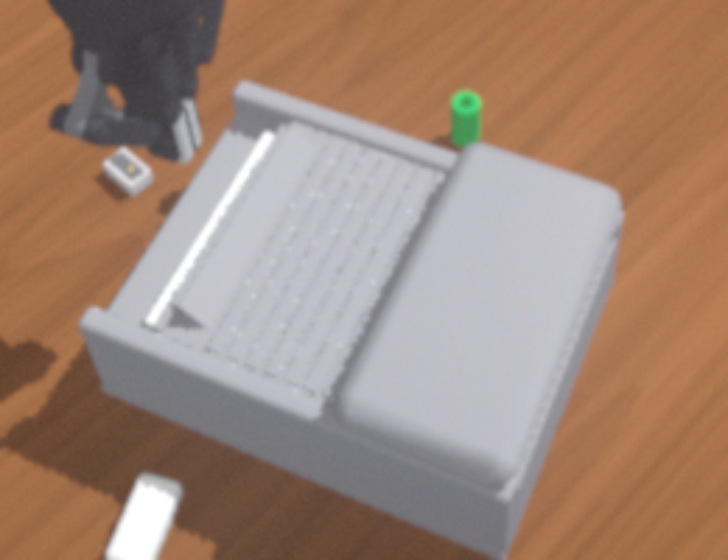

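The closed fingertips hover at about crop (190,155), above the front ledge and in front of the lip. Nothing has been disturbed.

Emit:
apply_moves:
  steps:
    - [0, 0.1, 0.7, -0.04, 0, 0.09, 0]
    - [0, 0, 0.7, 0, 0, 0, 0]
    - [0, 0, 0.4, 0, 0, 0, 0]
    - [0, 0, 0.2, 0, 0, 0, 0]
    - [0, 0, 0, 0, 0, 0, 0]

```text
clock: 7.7
ee_pos: [0.5245, -0.1582, 0.0682]
eef_rot: [-0.0, 0.822, -0.569, 0.002]
ft_force: [-0.3, -1.3, 0.0]
gripper_width: -0.0
```

```bash
python3 - <<'E'
from h import *
plan(cad(-.1,0,.070))
E
```

```text
t 7.7 pos [ 0.5245 -0.1582  0.0682] cad -99.4 -1.0 68.2 F [-0.26 -1.3   0.02] w -0.0
 shift full-scale units tool [-0.04  0.03 -0.07]  in final frame [-0.04  0.03 -0.07]  turn units [-0.02 -0.02 -0.  ]
```

Emit:
apply_moves:
  steps:
    - [0, -0.3, -0.08, 0, 0, 0, 0]
    - [0, -0.4, 0, 0, 0, 0, 0]
    - [0, -0.4, 0, 0, 0, 0, 0]
    - [0, -0.4, 0, 0, 0, 0, 0]
    - [0, -0.4, 0, 0, 0, 0, 0]

```text
clock: 8.32
ee_pos: [0.5715, -0.1411, 0.0711]
eef_rot: [0.0, 0.822, -0.57, 0.002]
ft_force: [-1.5, -1.5, -0.9]
gripper_width: -0.0002
```

```bash
python3 - <<'E'
from h import *
plan(cad(-.006,0,.070))
im,d=grab("scene","scene2"); cv2.imwrite("pics/scene2z.png",cv2.resize(im[200:400,160:420,::-1],None,fx=2.8,fy=2.8))
E
```

```text
t 8.32 pos [ 0.5715 -0.1411  0.0711] cad -49.3 -1.5 71.1 F [-1.46 -1.54 -0.88] w -0.0002
 shift full-scale units tool [-0.06 -1.73  0.05]  in final frame [-0.06 -1.73  0.04]  turn units [-0.01 -0.02 -0.01]
```

View pics/scene2z.png

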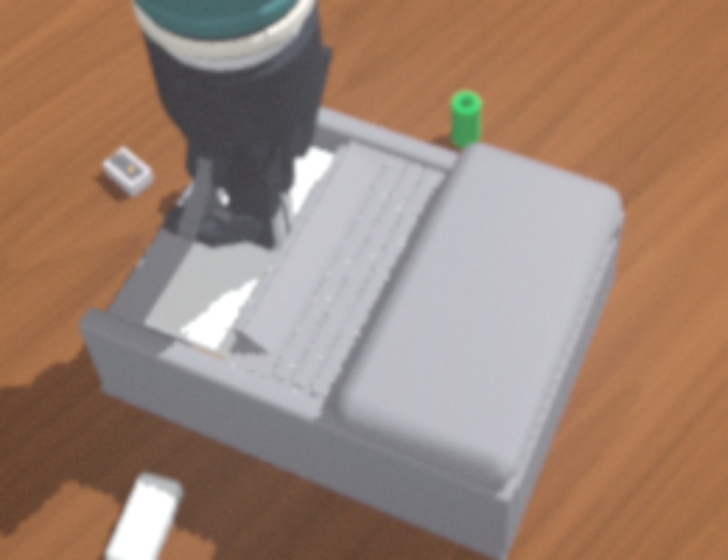

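The shutter is sliding with the fingertips (crop about (275,240)) behind the lip, and the white lid is being uncovered. I'll keep pushing to the stop.

Emit:
apply_moves:
  steps:
    - [-0.03, -0.4, 0.03, 0, 0, 0, 0]
    - [-0.03, -0.4, 0, 0, 0, 0, 0]
    - [0, -0.4, 0, 0, 0, 0, 0]
    - [0, -0.2, 0, 0, 0, 0, 0]
    - [0, -0.2, 0, 0, 0, 0, 0]
    - [0, -0.2, 0, 0, 0, 0, 0]

```text
clock: 9.12
ee_pos: [0.6124, -0.1246, 0.0702]
eef_rot: [0.003, 0.822, -0.57, -0.001]
ft_force: [-19.7, -5.5, 13.3]
gripper_width: 0.0001
```

```bash
python3 - <<'E'
from h import *
plan(cad(-.006,0,.070))
E
```

```text
t 9.12 pos [ 0.6124 -0.1246  0.0702] cad -5.2 -0.5 70.2 F [-19.68  -5.49  13.31] w 0.0001
 shift full-scale units tool [-0.02  0.03  0.01]  in final frame [-0.02  0.03  0.01]  turn units [ 0.06 -0.01 -0.01]
```

End stop reached: about 20 N at TCP x -5 mm, as predicted. Backing off and moving over lid_press.

Emit:
apply_moves:
  steps:
    - [0, 0.3, -0.1, 0, 0, 0, 0]
    - [0, 0.5, -0.4, 0, 0, 0, 0]
    - [0, 0.8, 0, 0, 0, 0, 0]
    - [0, 0.8, 0, 0, 0, 0, 0]
    - [0, 0.4, 0, 0, 0, 0, 0]
    - [0, 0, 0, 0, 0, 0, 0]

```text
clock: 9.88
ee_pos: [0.5465, -0.1488, 0.0865]
eef_rot: [0.0, 0.822, -0.57, 0.001]
ft_force: [-0.4, 0.3, 0.0]
gripper_width: -0.0001
```

```bash
python3 - <<'E'
from h import *
plan(cad(-.074,0,.062))
im,d=grab("top","top3"); cv2.imwrite("pics/top3z.png",cv2.resize(im[100:280,320:490,::-1],None,fx=3.3,fy=3.3))
im,d=grab("scene","scene3"); cv2.imwrite("pics/scene3z.png",cv2.resize(im[200:400,160:420,::-1],None,fx=2.8,fy=2.8))
P=cloud("scene",d,(220,400,180,400)); x=(P[:,:2]-C)@EX; y=(P[:,:2]-C)@EY
for lo in np.arange(-.03,.03,.003):
    m=(y<-.02)&(y>-.055)&(x>=lo)&(x<lo+.003)
    if m.sum(): print(round(lo*1e3),m.sum(),(np.percentile(P[m][:,2],[10,50,90])*1e3).round(1))
E
```

```text
t 9.88 pos [ 0.5465 -0.1488  0.0865] cad -75.4 0.0 86.5 F [-0.42  0.34  0.03] w -0.0001
 shift full-scale units tool [-0.   -0.06  0.98]  in final frame [ 0.   -0.06  0.98]  turn units [-0.   -0.01 -0.  ]
-30 57 [58.3 60.3 61.9]
-27 44 [59.1 60.3 61.3]
-24 50 [58.5 60.7 61.6]
-21 54 [58.9 60.5 61.9]
-18 47 [59.3 60.3 61.1]
-15 57 [39.9 60.3 61.7]
-12 51 [58.7 60.2 61.5]
-9 47 [59.3 60.4 62. ]
-6 51 [59.  60.5 61.6]
-3 35 [58.7 60.4 61.5]
3 11 [80.  80.8 82.1]
6 54 [79.5 81.4 82.5]
9 47 [80.  81.6 83. ]
12 65 [77.7 79.6 81.2]
15 58 [75.4 77.  78.4]
18 62 [73.3 75.2 76.9]
21 1 [74.7 74.7 74.7]
24 16 [86.9 88.6 91.7]
27 45 [92.6 93.7 94.8]
```

View pics/scene3z.png

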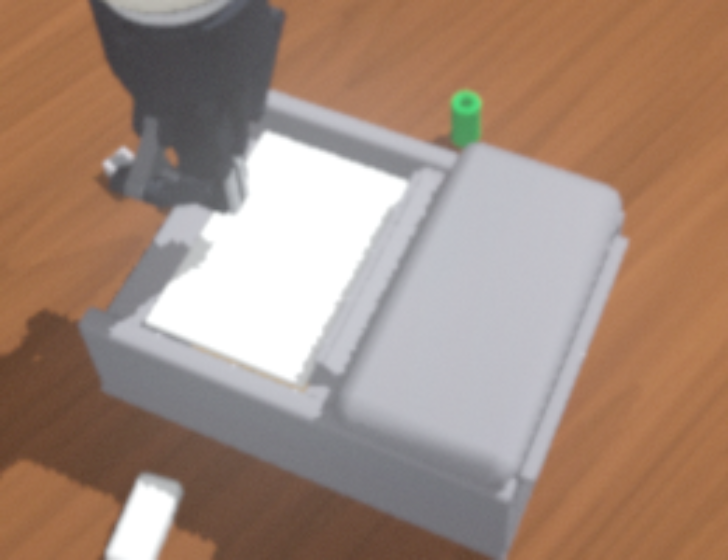

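The shutter is fully back (lip face at about +5 mm, as specified). The lid is uncovered and flat at 60 mm. Now pressing gently.

Emit:
apply_moves:
  steps:
    - [0, 0, 0.5, 0, 0, 0, 0]
    - [0, 0, 0.35, 0, 0, 0, 0]
    - [0, 0, 0.2, 0, 0, 0, 0]
    - [0, 0, 0.1, 0, 0, 0, 0]
    - [0, 0, 0, 0, 0, 0, 0]

```text
clock: 10.6
ee_pos: [0.5488, -0.1477, 0.0557]
eef_rot: [0.0, 0.823, -0.568, 0.0]
ft_force: [-2.2, 1.2, 8.0]
gripper_width: -0.0001
```

```bash
python3 - <<'E'
from h import *
plan(cad(-.074,0,.056))
E
```

```text
t 10.6 pos [ 0.5488 -0.1477  0.0557] cad -72.9 0.3 55.7 F [-2.15  1.17  8.04] w -0.0001
 shift full-scale units tool [ 0.01  0.04 -0.01]  in final frame [ 0.01  0.04 -0.01]  turn units [-0.   -0.01  0.02]
```

8 N at 4 mm down is past the catch threshold. Backing straight up.

Emit:
apply_moves:
  steps:
    - [0, 0, -0.2, 0, 0, 0, 0]
    - [0, 0.05, -0.4, 0, 0, 0, 0]
    - [0, 0.1, -0.4, 0, 0, 0, 0]
    - [0, 0.1, -0.6, 0, 0, 0, 0]
    - [0, 0.2, -0.8, 0, 0, 0, 0]
    - [0, 0.4, -1, 0, 0, 0, 0]
    - [0, 0.6, -1, 0, 0, 0, 0]
    - [0, 1, -1, 0, 0, 0, 0]
    - [0, 1, -1, 0, 0, 0, 0]
    - [0, 1, -0.5, 0, 0, 0, 0]
    - [0, 0, 0, 0, 0, 0, 0]

```text
clock: 11.98
ee_pos: [0.4392, -0.1904, 0.2406]
eef_rot: [-0.003, 0.822, -0.57, 0.001]
ft_force: [-0.3, -0.2, -0.9]
gripper_width: -0.0001
```

```bash
python3 - <<'E'
from h import *
plan(cad(-.074,0,.056)); print(np.abs(get_obs()["dq"]).max())
im,d=grab("top","top4"); cv2.imwrite("pics/top4z.png",cv2.resize(im[100:280,320:490,::-1],None,fx=3.3,fy=3.3))
P=cloud("scene",camera("scene")[1],(220,400,180,400))
im,d=grab("scene","scene4"); cv2.imwrite("pics/scene4z.png",cv2.resize(im[200:400,160:420,::-1],None,fx=2.8,fy=2.8))
for n,box in(("scene",(220,400,180,400)),("top",(100,280,320,490))):
    if n=="top": d=camera("top")[1]
    P=cloud(n,d,box); x=(P[:,:2]-C)@EX; y=(P[:,:2]-C)@EY
    for lo in np.arange(-.105,.027,.006):
        m=(y<-.01)&(y>-.055)&(x>=lo)&(x<lo+.006)
        if m.sum(): print(n,round(lo*1e3),m.sum(),(np.percentile(P[m][:,2],[10,50,90])*1e3).round(1))
    for t in("sharpener","pencil_grip","eraser"):
        for r in search_frame(t,n)[:1]: print(n,t,round(r["confidence"],2),toworld(n,r["point"]).round(3))
E
```

```text
t 11.97 pos [ 0.4392 -0.1904  0.2406] cad -190.4 -1.2 240.6 F [-0.29 -0.17 -0.94] w -0.0001
 shift full-scale units tool [-0.05 -4.61  7.41]  in final frame [-0.05 -4.66  7.38]  turn units [-0.05  0.   -0.01]
0.030353854981653265
scene -105 75 [52.6 54.6 55.8]
scene -99 12 [52.6 53.8 54.3]
scene -93 109 [ 6.4 24.1 49.8]
scene -87 63 [ 5.8 92.1 94. ]
scene -81 158 [13.4 91.6 93.3]
scene -75 163 [13.2 89.3 91.1]
scene -69 157 [14.3 87.  88.9]
scene -63 164 [13.9 84.5 86.4]
scene -57 154 [34.2 82.4 84.5]
scene -51 157 [14.6 80.  81.7]
scene -45 152 [21.6 77.6 79.5]
scene -39 151 [72.8 75.4 77.2]
scene -33 152 [70.6 73.1 74.9]
scene -27 142 [68.6 70.6 72.4]
scene -21 148 [66.6 68.8 70.6]
scene -15 148 [63.6 66.  67.7]
scene -9 136 [62.4 64.  65.8]
scene -3 59 [61.2 62.3 64.4]
scene 3 75 [79.9 81.3 82.4]
scene 9 147 [78.4 80.6 82.6]
scene 15 157 [73.7 76.  78.2]
scene 21 23 [85.5 88.  91.5]
scene sharpener 0.53 [ 0.441 -0.149  0.01 ]
scene pencil_grip 0.57 [0.568 0.008 0.027]
scene eraser 0.88 [ 0.621 -0.27   0.01 ]
top -105 53 [52.2 54.2 55.9]
top -99 57 [51.3 53.  55.3]
top -93 26 [50.4 53.  54.9]
top -87 67 [ 4.7 89.8 93.1]
top -81 100 [ 4.5 88.8 92.5]
top -75 58 [86.3 88.4 90.7]
top -69 54 [84.6 86.7 88.3]
top -63 56 [81.8 84.4 86.1]
top -57 52 [80.1 82.2 83.7]
top -51 56 [77.3 79.1 80.7]
top -45 51 [75.7 77.2 79.3]
top -39 51 [72.4 74.1 76.6]
top -33 52 [70.  72.3 74.4]
top -27 51 [67.5 70.2 72.7]
top -21 51 [65.9 68.5 70.5]
top -15 49 [63.9 65.8 67.7]
top -9 49 [61.7 63.3 65.3]
top -3 29 [58.5 60.7 63.2]
top 3 114 [40.6 70.1 81.6]
top 9 52 [77.9 79.7 81.6]
top 15 43 [72.4 75.5 78. ]
top 21 92 [69.  82.8 91.2]
top pencil_grip 0.57 [0.563 0.018 0.035]
top eraser 0.75 [ 0.616 -0.271  0.017]
```

View pics/scene4z.png

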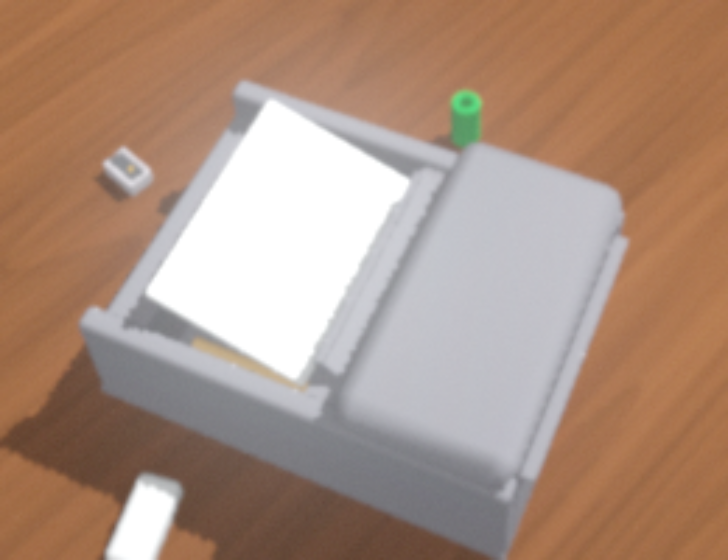

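View pics/top4z.png

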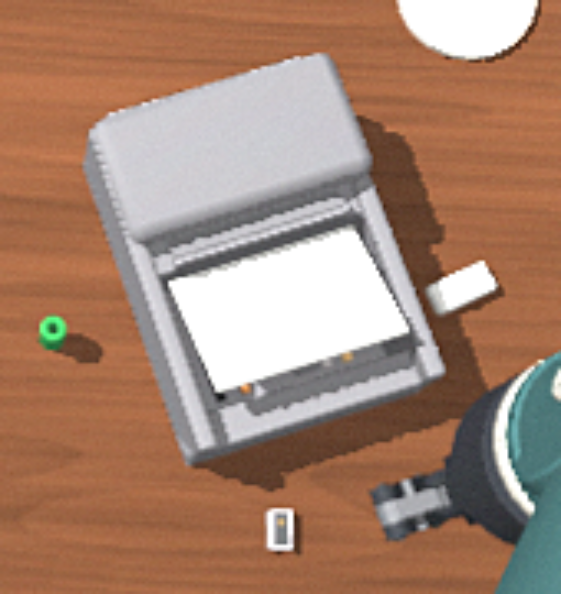

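The lid is ajar with its front edge at about 92 mm and the shutter is fully back. The sharpener, eraser and grip sit at the same pixels as before, and the arm is clear at z 0.24.

```bash
python3 -c "
from station import *
print(finish_job())"
```

```text
the job is handed in; nothing more can be done
None
```

The shutter is fully back under the hood and the lid stands ajar on its own spring. I handed the job in at about 12 s.

**What I did:** With the fingers shut, I pushed the shutter's lip back to its end stop, where the force rose to about 20 N. I then pressed the lid at lid_press to about 4 mm down, at about 8 N. Finally I backed straight up and away so the spring could raise the lid.

**Last checks:**
- **Shutter:** the lip face is about 5 mm behind the caddy's centre, which is the fully open position.
- **Lid:** its front edge is at about 92 mm, as expected when ajar.
- **Bystanders:** the sharpener, pencil grip and eraser are where they started in the pictures.
- **Arm:** it is still, touching nothing, at 0.24 m height, and the wrist force is within 1 N of zero.

**Checks that disagreed or failed:** the network missed the sharpener in both first pictures and in the last top picture. I confirmed its place by eye at the same pixels. The two cameras' pencil grip readings differ by about 1 cm in y, both before and after, but each camera's own reading did not change.

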